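# Three clicks on the step attenuator

### The arm

A 6-joint arm with a two-finger parallel gripper is mounted at the origin on the work surface. World frame = base frame: x ahead of the robot, y to its left, z up, the work surface at z = 0. Lengths are in mm, angles in rad, forces in N, time in s.
With the tool pointing down it reaches from about 350 to 975 mm from the base axis. Payload 7.1 kg.
Tool frame: the origin (TCP) lies on the centre line of the jaws, within the pads' length; the fingertips stand 25 mm ahead of it and the grasp point (between the pads) lies 6 mm ahead of it (ctrl.nose_length is the distance from the TCP to the fingertips, in mm); x points along the fingers, y is the direction in which the jaws open and shut, and the axes are right-handed (so a half turn about x gives the same grasp; the last joint's range is limited). The gripper opens to 88 mm and grips with 3 to 60 N. Pads are 20 mm wide; open, the fingers measure 115 mm over their backs; the gripper's body (75 mm by 178 mm) begins 61 mm behind the grasp point.
Start: joints at [-1.185, 0.423, 1.63, -0, 1.089, -0.019], TCP at [246.162, -574.464, 247.675] pointing down, gripper open.
Joint ranges: [-3, 3], [-0.9, 2.11], [0.09, 2.58], [-1.31, 4.45], [0.11, 2.69], [-2.54, 2.54]. Speed limits (rad/s): [2.39, 2.39, 3.01, 3.14, 3.14, 3.14].

### API

Orientations are given as a rotation vector (axis times angle).
In Python, from workcell import ctrl gives the robot as it stands.
- The arm moves only by the tool arm_command, never from a script. Its argument "deltas" is a list of rows, each a list of 4 numbers: the shift along the tool's x, y, z in m, then the turn about the tool's x in rad. In form: [[tx, ty, tz, yaw], ...]. A call has 1 to 10 rows; each row shifts and turns the pose as measured when the row begins, along the tool's axes as they then stand; what a row does not reach is not made up. A row lasts 1/10 s, in which the tool goes at most 50 mm and 8.59 degrees, less where a joint would pass 70% of its speed; a pose out of reach is approached as far as the arm can. A call is refused whole if a number of a shift passes 0.05 or a number of a turn 0.15, either way. A call with a gripper value outside its range is refused whole. "hand" is the finger opening in m, from 0 to 0.0878, set as the call begins (left out, the last holds). The fingers move at their own pace and stop on an object; the grip force is fixed at half the most. Time passes only in rows, so rows that do not move let the fingers close. It gives the time, the measured TCP pose, the force and the opening at its end, in the units of the state.
- ctrl.get_obs(): the state, without advancing time (a new reading comes with each control period).
- ctrl.get_image(name): name is "side" or "top"; returns the picture (384x512x3 uint8, red, green, blue); there is no depth.
- ctrl.get_calibration(name): a dict with "fx", "fy", "cx", "cy" (pixels), "R" (3x3) and "t" (3): a world point X has camera coordinates R X + t. Camera axes: x right, y down, z forward; pixel columns grow to the right and rows downward; lengths in mm; the calibration is good to about 2 mm. A picture is of the moment at which its call begins. get_calibration takes no time and is no camera call.
- ctrl.close_job(): hands the job in, once; it reports no verdict.
The state is a dict: "t": time; "qpos": joint angles; "qvel": joint speeds; "joint_torque": joint torques, N m; "ee_pos": TCP position; "orientation": TCP orientation; "ft_force": force on the tool from outside, world axes, zero at the start; "moment": the same for the moment, N m; "width": finger opening in mm.
Only numpy, scipy, OpenCV 4.12 (cv2) and the standard library are available. Lean on these libraries where they do the work, as an engineer would, in place of code of your own. Each camera call takes 0.05 s, during which the arm holds its last target.

### The job

Turn the signal down by three clicks: on the attenuator with the orange slider, push the slider with a fingertip from its home end along the slot, one click at a time with a pause of about a second in each, and leave it resting in the third click with the hand clear. Push gently from behind, never take the slider between the fingers or let it run past the third click, and leave the blue slider and the things lying about as they are.

Things in the scene. Friction and masses are not known exactly. Their poses are not given: they have to be found in the camera images.
- orange_unit: Step attenuator with the orange slider: grey box 190 (x) x 70 (y) x 55 mm tall, fixed to the bench, 18 mm brass sockets on both ends, one orange stripe across the top at the home end (-x). Origin under its centre, z up, +x along the central slot away from home. Six pairs of black lines 18 mm apart mark the detents (knob centre) at x = -45 (home), -27, -9, 9, 27, 45 mm. 
- orange_knob (a point): Centre of the top face of the orange slider's knob, an upright block 14 mm along the slot, 32 mm across it, its underside 1 mm and its top 37 mm above the box top (top 92 mm above the bench). It moves along the slot only; its axes are those of the box.
- orange_slider (a joint): Travel of the orange slider in m: 0 at home (start), growing along the box's +x to a stop at 0.090. Detents every 0.018; the third click is 0.054. About 5 N pushes it out of a detent (hardest some 5 mm out); resistance is gone half way (9 mm), then it springs forward by itself into the next detent and stays there. Pushed only a little, it springs back.
- blue_unit: Step attenuator with the blue slider: grey box 190 (x) x 70 (y) x 55 mm tall, fixed to the bench, 18 mm brass sockets on both ends, one blue stripe across the top at the home end (-x). Origin under its centre, z up, +x along the central slot away from home. Six pairs of black lines 18 mm apart mark the detents (knob centre) at x = -45 (home), -27, -9, 9, 27, 45 mm. Not to be operated.
- blue_knob (a point): Centre of the top face of the blue slider's knob, same shape as the orange one; it starts at home and must stay there.
- adapter: Brass coaxial adapter standing upright, 24 mm across, 36 mm tall, loose beside the orange attenuator. Origin under its centre.
- cap_jar: Small clear jar with a black lid, 30 mm across, 40 mm tall, loose beside the blue attenuator. Origin under its centre.
- circuit_board: Green circuit board 110 x 80 mm, 15 mm tall, loose, beyond the attenuators. Origin under its centre.
- screwdriver: Screwdriver with a green handle, 200 mm long, 26 mm thick, lying loose. Origin under its middle.
- parts_tray: Clear open tray 130 x 90 x 35 mm with four compartments, loose. Origin under its centre.
- meter: Grey hand-held meter 150 x 78 x 38 mm lying face up, loose, on the robot's left. Origin under its centre.
- black_box: Flat black box 120 x 80 x 30 mm, loose, on the robot's right. Origin under its centre.
Not all that is in view belongs to the job. What is shaped like the orange_unit but red is not meant.

How it is judged (in metres and radians):
On the way, in this order (a step that is already met when the one before it is completed fails the run):
1. the orange slider rests in the first click (within 5 mm of it for 0.3 s) (value of joint orange_slider between 0.013 and 0.023 m), for 0.3 s.
2. the orange slider rests in the second click (within 5 mm of it for 0.3 s) (value of joint orange_slider between 0.031 and 0.041 m), for 0.3 s.
3. the orange slider rests in the third click (within 5 mm of it for 0.3 s) (value of joint orange_slider between 0.049 and 0.059 m), for 0.3 s.
At the end, for the whole second after the job is handed in: the orange slider rests in its third click, 54 mm from home within 3 mm (value of joint orange_slider between 0.051 and 0.057 m and velocity of joint orange_slider between -0.005 and 0.005 m/s); the robot touches nothing.
It fails at once if the orange slider runs past the third click (more than 10 mm beyond it) (value of joint orange_slider above 0.064 m).
It fails at once if the slider's knob is taken between the fingers (the grasp point comes into it or just above it) (x of the grasp point in the frame of orange_knob between -0.007 and 0.007 m and y of the grasp point in the frame of orange_knob between -0.016 and 0.016 m and z of the grasp point in the frame of orange_knob below 0.015 m).
It fails at once if an attenuator is pushed with more than 20 N (contact force between the fingers and orange_unit above 20 N or contact force between the fingers and blue_unit above 20 N).
It fails at once if the blue slider is moved to another click (12 mm or more) (distance of blue_knob from where it was at the start of the episode above 0.012 m).
It fails at once if a loose thing on the bench is moved by 15 mm or more, or lifted (distance of any of adapter, cap_jar, circuit_board, screwdriver, parts_tray, meter, black_box from where it was at the start of the episode above 0.015 m).
It also fails if it takes over 54 s, if anything falls off the work surface, if the arm or the gripper's body presses on something with over 40 N, if the wrist force passes 120 N, or if a joint passes its speed limit or range.

## Working session

There is one attempt and no reset: what is moved stays moved. The work goes in short steps, Python scripts to look and compute and a tool call to move; the robot and the scene stay as the last step left them, time stands still between calls to the robot, and variables do not carry over. Pictures are saved under pics/ and viewed, and the job is handed in when it is done.

Besides the shell and the picture viewer there is one more tool, called after ">>>" as name(argument=value, ...), one argument or row to a line, values as JSON. arm_command: Moves the arm, as the interface text tells. Its arguments: {"type":"object","properties":{"deltas":{"type":"array","items":{"type":"array","items":{"type":"number"}}},"hand":{"type":"number"}},"required":["deltas"]}

```bash
mkdir -p pics; python3 - <<'E'
from workcell import ctrl
import cv2,numpy as np
for n in("top","side"):
    cv2.imwrite(f"pics/{n}0.png",ctrl.get_image(n)[...,::-1])
    c=ctrl.get_calibration(n);print(n,c, -np.array(c["R"]).T@np.array(c["t"]))
o=ctrl.get_obs();print(o); print(ctrl.nose_length)
E
```

```text
top {'fx': 447.8603843514632, 'fy': 447.8603843514632, 'cx': 247.358686205516, 'cy': 191.55817210352598, 'R': array([[ 0.00150106, -0.99977155, -0.02132101],
       [-0.99193866,  0.00121297, -0.12671316],
       [ 0.12671008,  0.02133934, -0.99171023]]), 't': array([ -17.30321474,  483.00485543, 1197.63564337])} [ 327.38465564  -43.44188032 1248.54167578]
side {'fx': 355.54204394676555, 'fy': 355.54204394676555, 'cx': 251.95901620544228, 'cy': 199.8155501076006, 'R': array([[-0.99330612, -0.11334784,  0.02225356],
       [-0.08408923,  0.57746934, -0.81207029],
       [ 0.07919566, -0.80850568, -0.58313516]]), 't': array([ 491.27065334,  113.13838397, 1102.70360082])} [410.16652363 881.89263668 723.9690465 ]
{'t': 0.1, 'qpos': array([-1.18498506e+00,  4.23718122e-01,  1.63060523e+00,  3.04995495e-05,
        1.08858666e+00, -1.90340910e-02]), 'qvel': array([ 0.00102701, -0.00093671, -0.00249467,  0.00160686, -0.00041442,
       -0.000317  ]), 'joint_torque': array([-1.02327267e-03, -5.45615530e+01, -2.74327058e+01,  6.44272962e-02,
        1.88035617e-02, -1.10223553e-05]), 'ee_pos': array([ 246.01083355, -574.04591807,  247.01159251]), 'orientation': array([ 1.99908387,  0.41163583, -1.99951998]), 'ft_force': array([0.75557436, 0.00760865, 0.23097162]), 'moment': array([ 0.03204017, -0.04450196, -0.00325817]), 'width': 87.49987546444859}
25.0
```

View pics/top0.png

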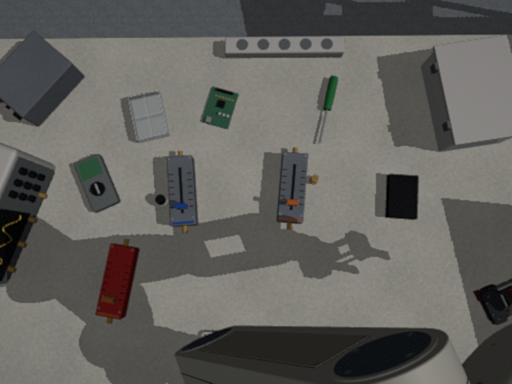

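View pics/side0.png

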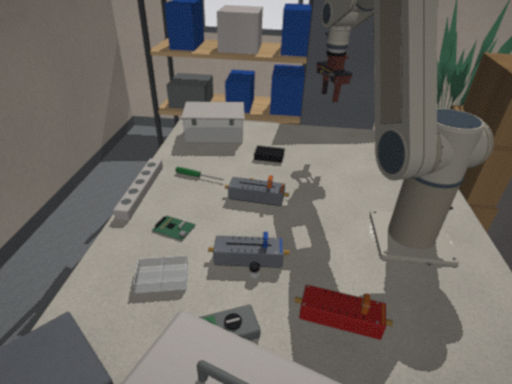

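The top view shows the orange unit at about (293,187), with its knob at (291,202) near the lower, home end. The adapter is at (314,180), on its right. I'll zoom in to measure.

```bash
python3 - <<'E'
import cv2
a=cv2.imread("pics/top0.png")[135:240,255:335]
b=cv2.imread("pics/side0.png")[160:220,210:300]
cv2.imwrite("pics/tz.png",cv2.resize(a,None,fx=5.5,fy=5.5,interpolation=cv2.INTER_CUBIC))
cv2.imwrite("pics/sz.png",cv2.resize(b,None,fx=8,fy=8,interpolation=cv2.INTER_CUBIC))
E
```

```text
(no output)
```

View pics/tz.png

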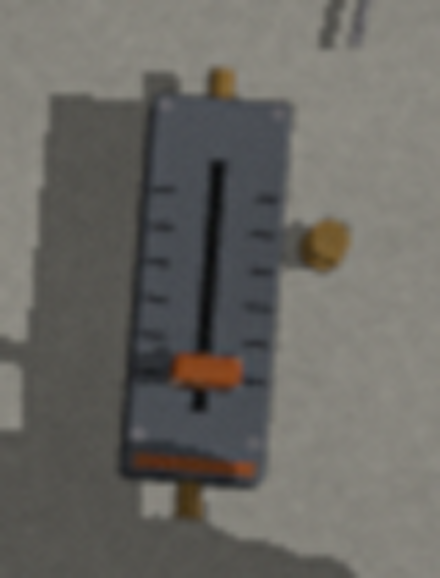

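View pics/sz.png

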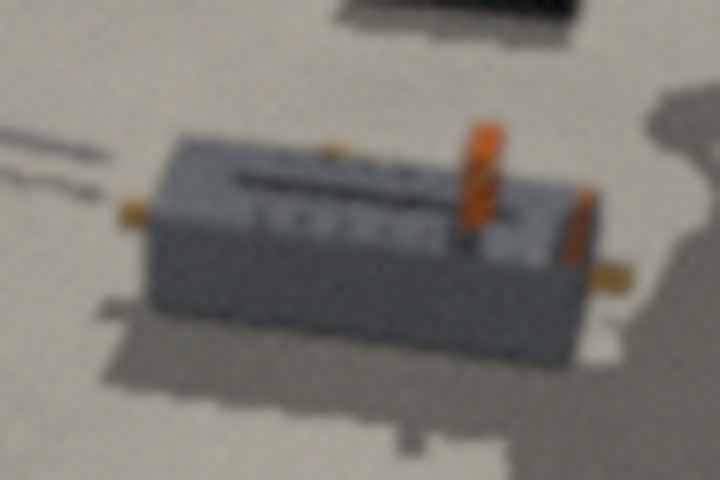

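```bash
cat > h.py <<'E'
from workcell import ctrl
import numpy as np
C={n:ctrl.get_calibration(n) for n in("top","side")}
def proj(n,X):
    c=C[n];p=np.asarray(X)@np.array(c["R"]).T+c["t"]
    return np.stack([c["fx"]*p[...,0]/p[...,2]+c["cx"],c["fy"]*p[...,1]/p[...,2]+c["cy"]],-1)
def back(n,u,v,z):
    c=C[n];R=np.array(c["R"]);o=-R.T@c["t"];d=R.T@np.array([(u-c["cx"])/c["fx"],(v-c["cy"])/c["fy"],1]);return o+d*(z-o[2])/d[2]
E
python3 - <<'E'
from h import *
from scipy.optimize import least_squares
T=lambda x,y:((x+.5)/5.5-.5+255,(y+.5)/5.5-.5+135)
S=lambda x,y:((x+.5)/8-.5+210,(y+.5)/8-.5+160)
P=[]
for (x,y),m in zip([(150,97),(293,100),(122,474),(262,484)],[(95,35),(95,-35),(-95,35),(-95,-35)]): P.append(("top",T(x,y),(*m,55)))
for i,(x,y) in enumerate([(268,199),(263,234),(260,271),(257,307),(255,343),(253,380)]): P.append(("top",T(x,y),(45-18*i,None,55)))
for (x,y),m in zip([(183,135),(150,222),(590,268),(600,185)],[(95,-35),(95,35),(-95,35),(-95,-35)]): P.append(("side",S(x,y),(*m,55)))
P.append(("top",T(207,358),(-38,0,92)));P.append(("top",T(207,388-5),(-52,0,92)))
def world(p,m):
    c,s=np.cos(p[2]),np.sin(p[2]);return np.array([p[0]+c*m[0]-s*m[1],p[1]+s*m[0]+c*m[1],m[2]])
def res(p,sel):
    r=[]
    for n,uv,m in P:
        if n not in sel: continue
        if m[1] is None:
            b=back(n,*uv,55);d=b[:2]-p[:2];r.append((np.cos(p[2])*d[0]+np.sin(p[2])*d[1]-m[0])/2.5)
        else: r+=list(proj(n,world(p,m))-uv)
    return np.array(r)
for sel in(["top"],["side"],["top","side"]):
    s=least_squares(res,[520,-140,0],args=(sel,),loss="soft_l1",x_scale=[100,100,.1]);print(sel,s.x.round(3),s.fun.round(1))
    p=s.x
print("knob home",world(p,(-45,0,92)))
o=ctrl.get_obs()
from scipy.spatial.transform import Rotation as Ro
print(Ro.from_rotvec(o["orientation"]).as_matrix().round(3))
print("adapter",back("top",*T(328,235),36))
E
```

```text
['top'] [ 4.93448e+02 -1.38368e+02 -8.10000e-02] [-0.  -1.3 -0.2  0.1 -0.1 -0.1  0.7  0.2  0.   0.2  0.1  0.1  0.3  0.2
  0.1 -0.7 -0.2  0.1]
['side'] [ 4.94133e+02 -1.36745e+02 -5.30000e-02] [-0.4 -0.  -0.7 -0.2  0.3  0.4  0.9 -0.5]
['top', 'side'] [ 4.93498e+02 -1.38122e+02 -7.60000e-02] [-0.3 -1.3 -0.5  0.  -0.1 -0.   0.8  0.2 -0.   0.2  0.   0.1  0.2  0.1
  0.2 -0.5 -0.5 -0.8  0.2  0.5  1.3 -0.3  0.1 -0.7 -0.2  0.1]
knob home [ 448.62950298 -134.68780764   92.        ]
[[-0.     0.394 -0.919]
 [ 0.001 -0.919 -0.394]
 [-1.    -0.001 -0.   ]]
adapter [ 521.31194595 -200.04373817   36.        ]
```

>>> arm_command(
  deltas=[
    [0, 0, 0, 0.12],
    [0, 0, 0, 0.12],
    [0, 0, 0, 0.12],
    [0, 0, 0, 0.12],
    [0, 0, 0, 0],
  ],
  hand=0,
)

```text
t: 0.6
ee_pos: [245.4, -572.6, 244.6]
orientation: [-2.168, 0.095, 2.174]
ft_force: [0.8, -0.2, 0.4]
width: 51.3
```

```bash
cat >> h.py <<'E'
from scipy.spatial.transform import Rotation as Ro
U=np.array([493.5,-138.1]);YAW=-0.08
def st(tx=None,ty=0,tz=None):
    o=ctrl.get_obs();M=Ro.from_rotvec(o["orientation"]).as_matrix()
    c,s=np.cos(YAW),np.sin(YAW);d=o["ee_pos"][:2]-U
    print("t",round(o["t"],2),"unit xy",(c*d[0]+s*d[1]).round(2),(-s*d[0]+c*d[1]).round(2),"z",o["ee_pos"][2].round(2),"F",o["ft_force"].round(2),"w",round(o["width"],1))
    print("tool y in unit", np.degrees(np.arctan2(M[1,1],M[0,1])-YAW).round(2),"tilt x",M[:,0].round(3))
    if tx is not None:
        w=np.array([U[0]+c*tx-s*ty,U[1]+s*tx+c*ty,tz])-o["ee_pos"]
        print("tool delta mm",(M.T@w).round(1))
E
python3 -c "
from h import *
st(-77,0,150)"
```

```text
t 0.6 unit xy -212.57 -452.96 z 244.59 F [ 0.83 -0.23  0.38] w 51.3
tool y in unit -90.75 tilt x [-0.002  0.006 -1.   ]
tool delta mm [  96.7 -454.2 -129.9]
```

>>> arm_command(
  deltas=[
    [0, -0.04, -0.012, 0],
    [0, -0.045, -0.013, 0],
    [0, -0.045, -0.013, 0],
    [0, -0.045, -0.013, 0],
    [0, -0.045, -0.013, 0],
    [0, -0.045, -0.013, 0],
    [0, -0.045, -0.013, 0],
    [0, -0.045, -0.013, 0],
    [0, -0.04, -0.013, 0],
    [0, 0, 0, 0],
  ],
)

```text
t: 1.6
ee_pos: [395.6, -175.5, 244.5]
orientation: [-2.186, 0.061, 2.19]
ft_force: [-0.1, -0.5, 0.3]
width: 0.2
```

```bash
python3 -c "
from h import *
st(-77,0,150)"
```

```text
t 1.6 unit xy -94.64 -45.07 z 244.51 F [-0.06 -0.46  0.25] w 0.2
tool y in unit -88.91 tilt x [-0.002  0.005 -1.   ]
tool delta mm [ 94.7 -44.2 -18.7]
```

>>> arm_command(
  deltas=[
    [0, -0.025, -0.008, 0],
    [0.01, -0.02, -0.008, 0.01],
    [0.03, -0.004, -0.003, 0.01],
    [0.03, 0, 0, 0],
    [0.02, 0, 0, 0],
    [0, 0, 0, 0],
  ],
)

```text
t: 2.2
ee_pos: [419.7, -127.5, 153.4]
orientation: [-2.193, 0.064, 2.187]
ft_force: [0.2, -0.6, 1.1]
width: 0.4
```

```bash
python3 - <<'E'
from h import *
import cv2
st(-77,0,100)
a=ctrl.get_image("top")[135:240,255:335,::-1];b=ctrl.get_image("side")[130:230,200:320,::-1]
a=cv2.resize(a,None,fx=4,fy=4,interpolation=2);b=cv2.resize(b,(480,400),interpolation=2)
c=np.zeros((420,800,3),np.uint8);c[:,:320]=a;c[:400,320:]=b;cv2.imwrite("pics/p1.png",c)
E
```

```text
t 2.2 unit xy -74.39 4.64 z 153.39 F [ 0.24 -0.62  1.06] w 0.4
tool y in unit -88.87 tilt x [ 0.003  0.002 -1.   ]
tool delta mm [53.4  4.7  2.9]
```

View pics/p1.png

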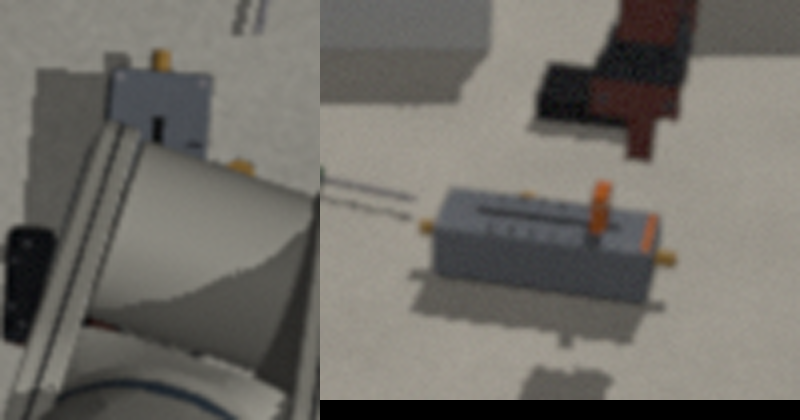

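The side view shows the fingertip (pixel ≈(280,169)) above and behind the knob (≈(275,182)). The arm now hides the unit from the top camera, so I'll go down just behind the knob.

>>> arm_command(
  deltas=[
    [0.015, 0.004, 0.005, -0.01],
    [0.02, 0, 0, -0.01],
    [0.015, 0, 0, 0],
    [0, 0, 0, 0],
  ],
)

```text
t: 2.7
ee_pos: [420.3, -135.1, 109.6]
orientation: [-2.222, 0.045, 2.185]
ft_force: [-0.7, 0.2, 0.6]
width: 0.5
```

```bash
cat >> h.py <<'E'
def pic(f):
    import cv2
    b=ctrl.get_image("side")[150:215,215:305,::-1]
    cv2.imwrite(f,cv2.resize(b,None,fx=8,fy=8,interpolation=2))
E
python3 - <<'E'
from h import *
st(-70,0,97)
pic("pics/p2.png")
E
```

```text
t 2.7 unit xy -73.22 -2.84 z 109.57 F [-0.68  0.23  0.56] w 0.5
tool y in unit -87.63 tilt x [ 0.017 -0.003 -1.   ]
tool delta mm [12.6 -2.7 -3.1]
```

View pics/p2.png

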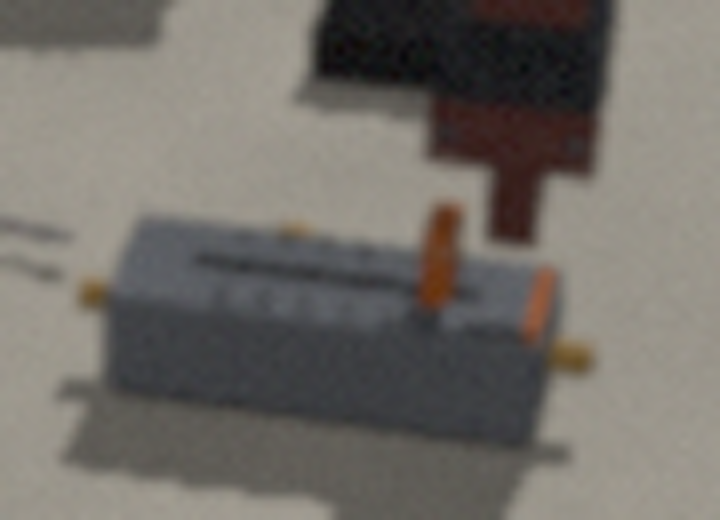

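The fingertip is behind the knob and near it in y. I'll lower it to the pushing height.

>>> arm_command(
  deltas=[
    [0.008, -0.002, 0, 0.02],
    [0.006, 0, 0, 0.01],
    [0, 0, 0, 0],
  ],
)

```text
t: 3.05
ee_pos: [423.3, -134.2, 98.3]
orientation: [-2.213, 0.083, 2.161]
ft_force: [0.7, -0.4, 0.8]
width: 0.6
```

```bash
python3 - <<'E'
from h import *
st(-62,0,95)
E
```

```text
t 3.05 unit xy -70.25 -1.75 z 98.34 F [ 0.67 -0.39  0.78] w 0.6
tool y in unit -89.51 tilt x [ 0.023 -0.005 -1.   ]
tool delta mm [ 3.5 -1.7 -8.2]
```

>>> arm_command(
  deltas=[
    [0.002, -0.001, -0.002, 0],
    [0, 0, -0.002, 0],
    [0, 0, 0, 0],
  ],
)

```text
t: 3.35
ee_pos: [428.3, -133.5, 96.8]
orientation: [-2.214, 0.083, 2.161]
ft_force: [0.1, -0.3, 0.0]
width: 0.5
```

```bash
python3 - <<'E'
from h import *
st(-62,0,95)
pic("pics/p3.png")
E
```

```text
t 3.35 unit xy -65.38 -0.64 z 96.83 F [ 0.08 -0.3   0.  ] w 0.5
tool y in unit -89.48 tilt x [ 0.024 -0.006 -1.   ]
tool delta mm [ 1.9 -0.6 -3.3]
```

View pics/p3.png

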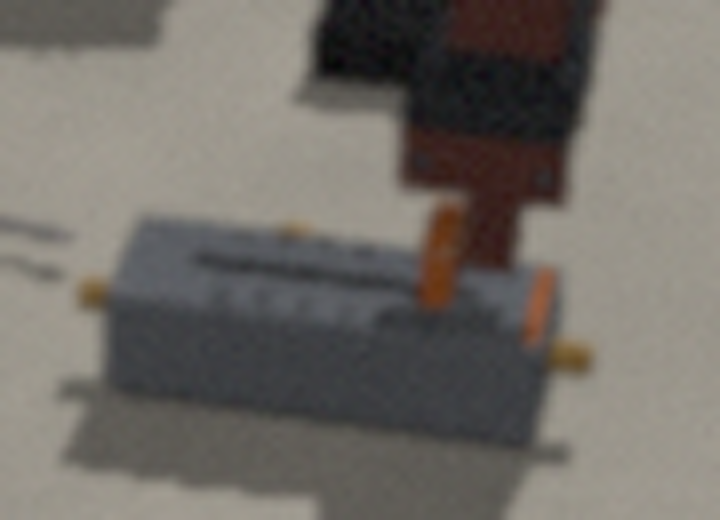

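The finger is about 2 to 3 mm behind the knob, tip at about z = 72, with no contact force. I'll push in small steps.

>>> arm_command(
  deltas=[
    [0.001, 0, -0.002, 0],
    [0, 0, -0.001, 0],
  ],
)

```text
t: 3.6
ee_pos: [431.0, -133.6, 95.8]
orientation: [-2.213, 0.082, 2.162]
ft_force: [-1.5, -0.9, -0.2]
width: 0.7
```

>>> arm_command(
  deltas=[
    [0, 0, -0.002, 0],
    [0, 0, -0.001, 0],
  ],
)

```text
t: 3.8
ee_pos: [432.8, -133.7, 95.7]
orientation: [-2.21, 0.082, 2.165]
ft_force: [-4.4, -1.9, 3.1]
width: 0.4
```

```bash
python3 - <<'E'
from h import *
st(-62,0,95)
pic("pics/p4.png")
E
```

```text
t 3.8 unit xy -60.81 -0.41 z 95.65 F [-4.43 -1.94  3.11] w 0.4
tool y in unit -89.46 tilt x [ 0.021 -0.005 -1.   ]
tool delta mm [ 0.6 -0.4  1.2]
```

View pics/p4.png

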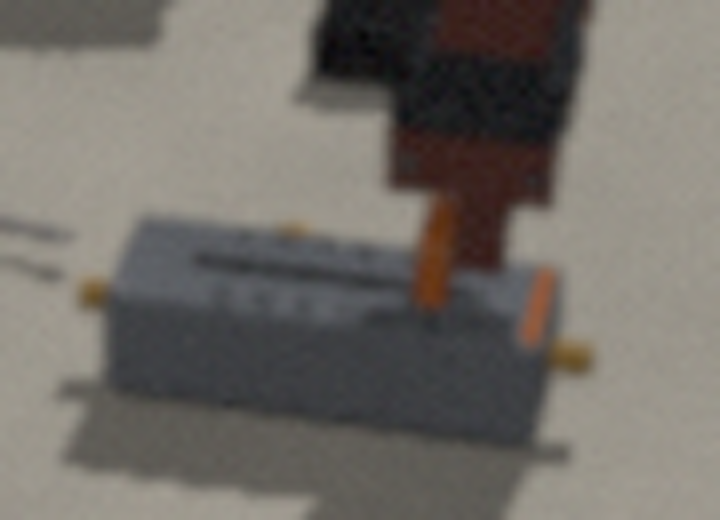

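Contact: about 4.4 N, and the slider has moved 2 mm. I'll continue in small steps until it snaps, around unit x = -53.

>>> arm_command(
  deltas=[
    [0, 0, -0.002, 0],
    [0, 0, -0.002, 0],
  ],
)

```text
t: 4.05
ee_pos: [435.5, -133.7, 95.5]
orientation: [-2.207, 0.081, 2.168]
ft_force: [-5.5, -1.6, 3.6]
width: 0.2
```

>>> arm_command(
  deltas=[
    [0, 0, -0.002, 0],
    [0, 0, -0.001, 0],
  ],
)

```text
t: 4.25
ee_pos: [438.1, -133.8, 95.5]
orientation: [-2.205, 0.081, 2.169]
ft_force: [-3.8, -0.2, 1.9]
width: 0.4
```

```bash
python3 - <<'E'
from h import *
st(-54,0,95)
E
```

```text
t 4.25 unit xy -55.53 -0.19 z 95.49 F [-3.83 -0.23  1.89] w 0.4
tool y in unit -89.47 tilt x [ 0.016 -0.004 -1.   ]
tool delta mm [ 0.5 -0.2 -1.5]
```

>>> arm_command(
  deltas=[
    [0, 0, -0.002, 0],
    [0, 0, 0, 0],
  ],
)

```text
t: 4.45
ee_pos: [441.8, -134.3, 95.7]
orientation: [-2.208, 0.082, 2.166]
ft_force: [-0.7, 0.5, -0.6]
width: 0.6
```

```bash
python3 - <<'E'
from h import *
st(-54,0,95)
pic("pics/p5.png")
E
```

```text
t 4.45 unit xy -51.84 -0.32 z 95.74 F [-0.7   0.46 -0.58] w 0.6
tool y in unit -89.48 tilt x [ 0.019 -0.004 -1.   ]
tool delta mm [ 0.7 -0.3  2.2]
```

View pics/p5.png

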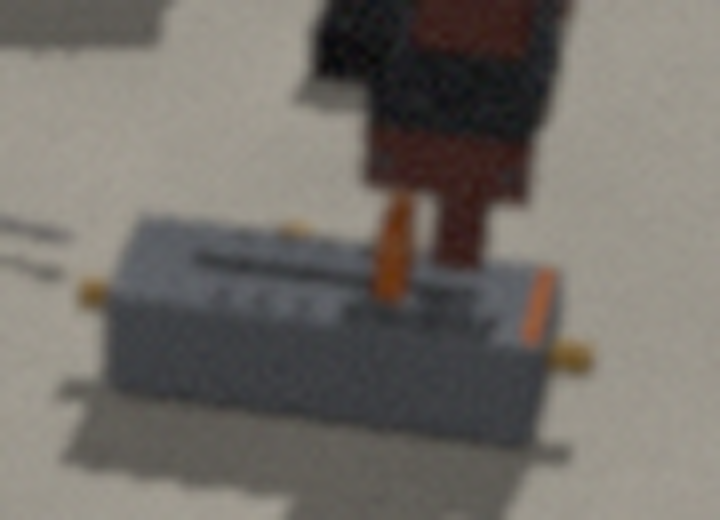

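The slider has snapped into click 1: knob base at px ≈390 (it was ≈433), clear gap to the finger, force about 0. Next is a pause of about 1 s, backing off slightly to cancel the forward drift.

>>> arm_command(
  deltas=[
    [0, 0, 0.001, 0],
    [0, 0, 0, 0],
    [0, 0, 0.001, 0],
    [0, 0, 0, 0],
    [0, 0, 0.001, 0],
    [0, 0, 0, 0],
    [0, 0, 0.001, 0],
    [0, 0, 0, 0],
    [0, 0, 0, 0],
  ],
)

```text
t: 5.4
ee_pos: [438.7, -134.1, 95.9]
orientation: [-2.212, 0.082, 2.163]
ft_force: [0.1, 1.2, -0.2]
width: 0.6
```

```bash
python3 - <<'E'
from h import *
st(-46,0,95)
E
```

```text
t 5.4 unit xy -54.95 -0.37 z 95.92 F [ 0.14  1.16 -0.25] w 0.6
tool y in unit -89.47 tilt x [ 0.022 -0.005 -1.   ]
tool delta mm [ 1.1 -0.3 -8.9]
```

>>> arm_command(
  deltas=[
    [0.001, 0, -0.003, 0],
    [0, 0, -0.003, 0],
    [0, 0, -0.001, 0],
  ],
)

```text
t: 5.7
ee_pos: [446.3, -134.6, 95.0]
orientation: [-2.212, 0.082, 2.163]
ft_force: [-0.8, 0.6, 0.1]
width: 0.2
```

>>> arm_command(
  deltas=[
    [0, 0, -0.002, 0],
    [0, 0, -0.001, 0],
  ],
)

```text
t: 5.9
ee_pos: [449.3, -134.8, 95.0]
orientation: [-2.211, 0.082, 2.164]
ft_force: [-1.6, -0.8, 1.9]
width: 0.2
```

>>> arm_command(
  deltas=[
    [0, 0, -0.002, 0],
    [0, 0, -0.002, 0],
  ],
)

```text
t: 6.1
ee_pos: [452.0, -134.9, 94.8]
orientation: [-2.207, 0.081, 2.167]
ft_force: [-3.8, -0.4, 3.4]
width: 0.3
```

```bash
python3 - <<'E'
from h import *
st(-36,0,95)
E
```

```text
t 6.1 unit xy -41.67 -0.1 z 94.78 F [-3.76 -0.4   3.37] w 0.3
tool y in unit -89.46 tilt x [ 0.018 -0.004 -1.   ]
tool delta mm [-0.1 -0.  -5.7]
```

>>> arm_command(
  deltas=[
    [0, 0, -0.002, 0],
    [0, 0, -0.002, 0],
  ],
)

```text
t: 6.3
ee_pos: [454.5, -134.9, 94.6]
orientation: [-2.203, 0.08, 2.171]
ft_force: [-3.8, -1.4, 3.9]
width: 0.6
```

>>> arm_command(
  deltas=[
    [0, 0, -0.002, 0],
  ],
)

```text
t: 6.4
ee_pos: [456.2, -135.0, 94.5]
orientation: [-2.202, 0.08, 2.172]
ft_force: [-3.8, -0.8, 2.6]
width: 0.6
```

```bash
python3 - <<'E'
from h import *
st(-36,0,95)
E
```

```text
t 6.4 unit xy -37.42 0.13 z 94.55 F [-3.82 -0.78  2.61] w 0.6
tool y in unit -89.46 tilt x [ 0.014 -0.003 -1.   ]
tool delta mm [-0.4  0.1 -1.4]
```

>>> arm_command(
  deltas=[
    [0, 0, -0.002, 0],
    [0, 0, 0, 0],
  ],
)

```text
t: 6.6
ee_pos: [460.1, -135.4, 94.8]
orientation: [-2.205, 0.081, 2.168]
ft_force: [0.3, -0.4, 1.2]
width: 0.3
```

```bash
python3 - <<'E'
from h import *
st(-36,0,95)
pic("pics/p6.png")
E
```

```text
t 6.6 unit xy -33.55 -0.01 z 94.82 F [ 0.32 -0.43  1.2 ] w 0.3
tool y in unit -89.47 tilt x [ 0.017 -0.004 -1.   ]
tool delta mm [-0.2 -0.   2.4]
```

View pics/p6.png

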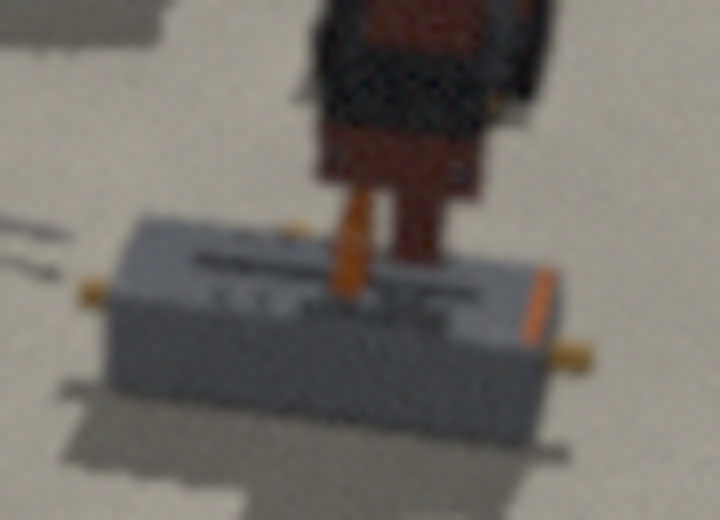

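The slider is in click 2: knob base at px ≈350, with a gap to the finger and about 0 N. I'll pause again.

>>> arm_command(
  deltas=[
    [0, 0, 0.001, 0],
    [0, 0, 0, 0],
    [0, 0, 0.001, 0],
    [0, 0, 0, 0],
    [0, 0, 0.001, 0],
    [0, 0, 0, 0],
    [0, 0, 0.001, 0],
    [0, 0, 0, 0],
    [0, 0, 0, 0],
  ],
)

```text
t: 7.55
ee_pos: [456.8, -135.2, 95.0]
orientation: [-2.208, 0.081, 2.166]
ft_force: [-0.3, 0.1, 0.1]
width: 0.7
```

>>> arm_command(
  deltas=[
    [0, 0, -0.003, 0],
    [0, 0, -0.003, 0],
    [0, 0, -0.001, 0],
  ],
)

```text
t: 7.85
ee_pos: [464.4, -135.8, 95.2]
orientation: [-2.209, 0.082, 2.166]
ft_force: [0.0, 0.1, -0.0]
width: 0.4
```

>>> arm_command(
  deltas=[
    [0, 0, -0.002, 0],
    [0, 0, -0.001, 0],
  ],
)

```text
t: 8.05
ee_pos: [467.5, -136.0, 95.1]
orientation: [-2.208, 0.081, 2.167]
ft_force: [-2.6, -0.6, 1.0]
width: 0.7
```

>>> arm_command(
  deltas=[
    [0, 0, -0.002, 0],
    [0, 0, -0.002, 0],
  ],
)

```text
t: 8.25
ee_pos: [470.0, -136.0, 94.9]
orientation: [-2.204, 0.08, 2.17]
ft_force: [-4.8, -1.1, 3.0]
width: 0.3
```

```bash
python3 - <<'E'
from h import *
st(-18,0,95)
E
```

```text
t 8.25 unit xy -23.56 0.21 z 94.9 F [-4.81 -1.06  3.01] w 0.3
tool y in unit -89.46 tilt x [ 0.015 -0.004 -1.   ]
tool delta mm [-0.   0.3 -5.6]
```

>>> arm_command(
  deltas=[
    [0, 0, -0.002, 0],
    [0, 0, -0.002, 0],
  ],
)

```text
t: 8.45
ee_pos: [472.7, -136.1, 94.7]
orientation: [-2.2, 0.08, 2.174]
ft_force: [-5.1, -0.7, 3.3]
width: 0.6
```

>>> arm_command(
  deltas=[
    [0, 0, -0.002, 0],
  ],
)

```text
t: 8.55
ee_pos: [474.5, -136.2, 94.7]
orientation: [-2.199, 0.08, 2.174]
ft_force: [-3.7, -1.0, 2.5]
width: 0.3
```

>>> arm_command(
  deltas=[
    [0, 0, -0.002, 0],
    [0, 0, 0, 0],
  ],
)

```text
t: 8.75
ee_pos: [478.5, -136.7, 95.0]
orientation: [-2.203, 0.081, 2.171]
ft_force: [0.3, 0.2, 0.1]
width: 0.5
```

```bash
python3 - <<'E'
from h import *
st(-18,0,95)
pic("pics/p7.png")
E
```

```text
t 8.75 unit xy -15.04 0.25 z 94.97 F [0.26 0.16 0.07] w 0.5
tool y in unit -89.47 tilt x [ 0.015 -0.004 -1.   ]
tool delta mm [-0.1  0.2  3. ]
```

View pics/p7.png

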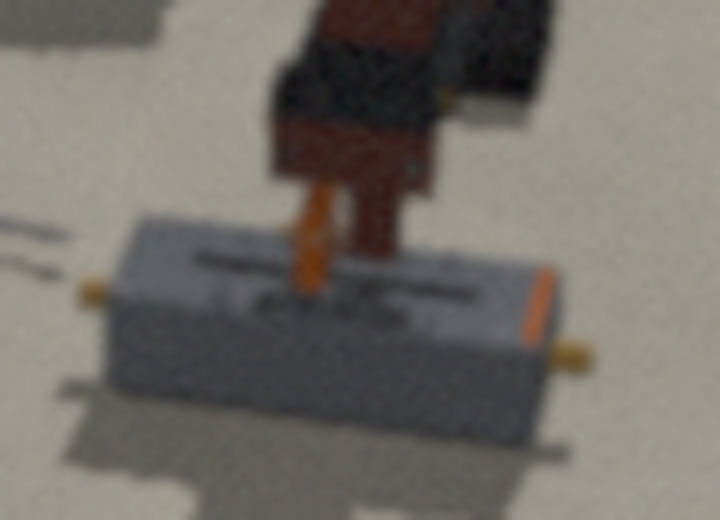

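The slider is in click 3: knob base at px ≈310, clear gap to the finger, about 0 N. Now I'll pause, back away, then lift.

>>> arm_command(
  deltas=[
    [0, 0, 0.003, 0],
    [0, 0, 0.003, 0],
    [0, 0, 0.005, 0],
    [0, 0, 0.005, 0],
    [0, 0, 0, 0],
    [0, 0, 0, 0],
  ],
)

```text
t: 9.4
ee_pos: [461.7, -135.3, 94.8]
orientation: [-2.205, 0.081, 2.169]
ft_force: [0.7, -0.1, 0.6]
width: 0.4
```

>>> arm_command(
  deltas=[
    [-0.01, 0, 0.002, 0],
    [-0.03, 0, 0.01, 0],
    [-0.04, 0, 0.02, 0],
    [-0.04, 0, 0.03, 0],
    [-0.03, 0, 0.04, 0],
    [-0.02, 0, 0.03, 0],
    [0, 0.04, 0, 0],
    [0, 0.04, 0, 0],
    [0, 0, 0, 0],
    [0, 0, 0, 0],
  ],
)

```text
t: 10.4
ee_pos: [318.1, -207.0, 275.6]
orientation: [-2.221, 0.086, 2.161]
ft_force: [-0.3, 0.2, -0.3]
width: 0.7
```

```bash
python3 - <<'E'
from h import *
import cv2
st()
pic("pics/p8.png")
cv2.imwrite("pics/t8.png",ctrl.get_image("top")[...,::-1])
E
```

```text
t 10.4 unit xy -169.31 -82.73 z 275.64 F [-0.26  0.16 -0.31] w 0.7
tool y in unit -89.36 tilt x [ 0.027 -0.011 -1.   ]
```

View pics/p8.png

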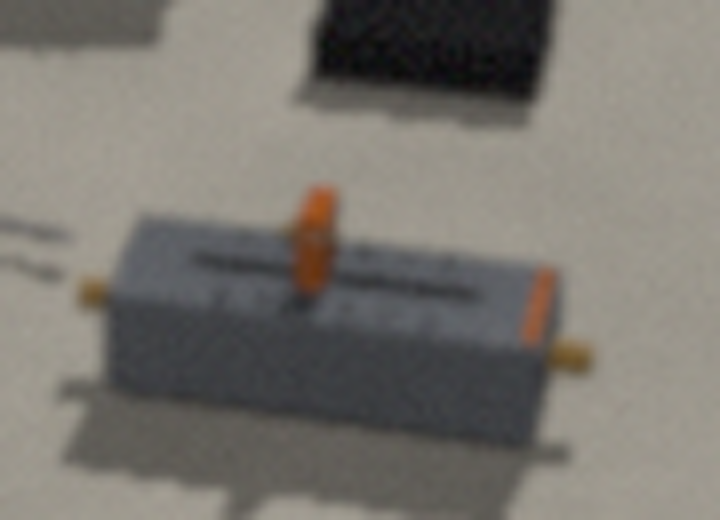

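View pics/t8.png

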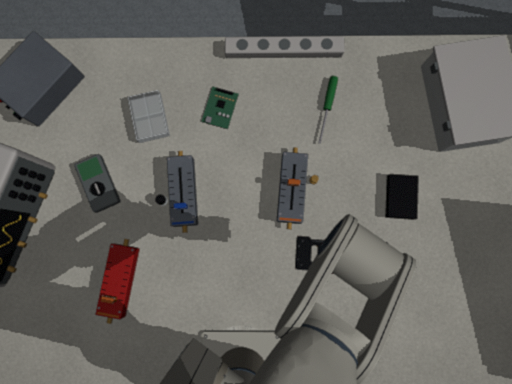

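The top view shows the knob at about (294,182), moved from (291,202). The blue unit and the loose things are where they were, and the hand is clear. One numeric check before handing in.

```bash
python3 - <<'E'
from h import *
import cv2
for f in("top0","t8"):
    a=cv2.imread(f"pics/{f}.png");h=cv2.cvtColor(a,cv2.COLOR_BGR2HSV)[140:212,275:312]
    m=cv2.inRange(h,(3,150,120),(20,255,255));v,u=np.nonzero(m);u=u.mean()+275;v=v.mean()+140
    b=back("top",u,v,88)[:2]-U;print(f,len(m.nonzero()[0]),u.round(1),v.round(1),"unit x",np.cos(YAW)*b[0]+np.sin(YAW)*b[1])
d=cv2.absdiff(cv2.imread("pics/top0.png"),cv2.imread("pics/t8.png")).max(2)
for n,(x,y) in dict(adapter=(314,180),jar=(160,200),board=(220,107),driver=(328,105),black=(402,197),blue=(182,205)).items(): print(n,d[y-12:y+13,x-10:x+11].mean().round(1))
ctrl.close_job()
E
```

```text
top0 42 292.7 200.5 unit x -41.542490464813305
t8 43 294.2 180.7 unit x 10.850094915413154
adapter 1.4
jar 5.3
board 1.8
driver 1.5
black 3.3
blue 9.2
the job is handed in; nothing more can be done
```

The orange slider is resting in its third click, the hand is clear, and the job is handed in. The robot's clock read about 10.5 s.

**What I did:** I pushed the slider from behind with the closed fingertips, one click at a time. I paused about 1 s in clicks 1 and 2. In click 3 I waited about 0.6 s before lifting away, and the slider kept resting there. The push force along the slot peaked at about 5.5 N.

**Last checks:**
- **Travel:** the top image gives about 52.4 mm of travel against the 54 mm wanted. The image is only good to about 2 mm. The side view shows the knob in the third detent, and the push force fell to zero at each snap.
- **Hand:** it is clear of everything, about 180 mm above pushing height, and the force reads close to zero.
- **Loose things:** the images around the adapter, circuit board, screwdriver and black box were almost unchanged (1.4–3.3 grey levels). The meter and parts tray I checked only by eye, and they look unmoved.
- **Weaker checks:** the jar and blue slider differed more (5.3 and 9.2 grey levels). I put that down to the arm's shadow moving. Both look to be in the same place, and nothing touched them.

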